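# Flip back the guard hood and set the trim knob

## Task

The bench grinder's speed controller needs its trim set. Swing the hinged guard hood on the grey controller right back so that it rests propped open behind the case, then turn the pointer knob that was under it clockwise until its pointer is in line with the long broad mark on the panel (on the side away from the hinge), and let go with the hood still open. Do not turn the bare round knob beside it.

Things in the scene. Friction and masses are not known exactly. Their poses are not given: they have to be found in the camera images.
- controller: Grey fixed case, 130 mm deep (x), 210 wide (y), flat top panel 55 mm above the table. Origin: centre of its underside. x points to its back (to the robot's right, +-20 deg; hood opens that way), y to its left (away from the robot), z up. The hood's hinge axis is parallel to y at x 65, z 58 mm; prop bar behind the case. Bare round knob, 36 mm wide, 24 high, on the panel at (0, -60) mm.
- cover (a joint): Angle (rad) of the dark steel guard hood (open-bottomed box 102 mm deep, 96 wide, 43 high, about 0.12 kg): 0 shut, 2.6 fully open on the prop bar; its front edge swings up and back. Hinge nearly free but damped: let go below about 1.15 rad it falls shut, beyond that it swings open by itself to the prop bar within 4 s (1.4 rad or more is safe to let go).
- cover_tab (a point): Grip point on the black tab sticking out from the middle of the hood's upper front edge: tab 12 mm thick (along controller y), 14 high, 43 long; the point is at its mid thickness and height, 28 mm out from the hood. Shut: (-68, 45, 94) mm in the controller's frame, 133 mm before and 36 above the hinge axis. Gripped across its thickness it can turn between the fingers, which may keep pointing down.
- trim_grip (a point): Grip point on the trim knob under the hood, on its vertical axis: (10, 45, 83) mm in the controller's frame, 28 mm above the panel. Disc 40 mm across, 7 high, with an upright grip bar 14 mm thick, about 41 long with the pointed nose at one end (the pointer), top 34 mm above the panel; grip across the bar's flat sides. Of the white ticks round it the long broad one lies along -x.
- trim_knob (a joint): Angle (rad) of the trim knob, growing clockwise seen from above, 0 to 2.8; stays where it is left (friction about 0.03 N m). At 0 the pointer points along the controller's -y (to the bare knob), at 1.571 along its -x (away from the hinge), at the long broad mark: the wanted setting. Starts between 0.2 and 0.95.
- run_knob (a joint): Angle (rad) of the bare round knob, 0 at the start; to be left as it is (within 0.2).

How it is judged (in metres and radians):
On the way:
1. the guard hood rests fully open (over 2.4 rad) (value of joint cover above 2.4 rad), for 0.2 s.
At the end, for the whole second after the job is handed in: The hood rests open on its prop bar (over 2.4 rad) and the trim knob stands still with its pointer within 0.2 rad (about 11 degrees) of the long broad mark (1.571) (value of joint cover above 2.4 rad and value of joint trim_knob between 1.371 and 1.771 rad and velocity of joint trim_knob between -0.05 and 0.05 rad/s); the robot touches nothing.
It fails at once if the bare round knob is turned by more than 0.2 rad (value of joint run_knob above 0.2 rad or value of joint run_knob below -0.2 rad).
It also fails if it takes over 45 s, if anything falls off the work surface, if the arm or the gripper's body presses on something with over 40 N, if the wrist force passes 120 N, or if a joint passes its speed limit or range.

## Robot

A 6-joint arm with a two-finger parallel gripper is mounted at the origin on a cart in front of the work surface, level with it; the furniture and walls round the work are solid. World frame = base frame: x ahead of the robot, y to its left, z up, the work surface at z = 0. Lengths are in mm, angles in rad, forces in N, time in s.
With the tool pointing down it reaches from about 150 to 775 mm from the base axis. Payload 6.1 kg.
Tool frame: the origin (TCP) lies at the very end of the fingers, on their centre line; the grasp point (between the pads) lies 19 mm behind it; z points along the fingers, y is the line along which they close (so a half turn about z gives the same grasp; the last joint's range is limited). The gripper opens to 85 mm and grips with 20 to 120 N. Pads are 22 mm wide; open, the fingers measure 114 mm over their backs; the gripper's body (76 mm by 85 mm) begins 54 mm behind the grasp point. The pads swing forward as they close: fully open they stand 13 mm farther back than shut.
Start: joints at [-1.138, 0.126, -0.04, 1.405, 0, 1.571], TCP at [220.184, -476.579, 198.895] pointing down, gripper open.
Joint ranges: [-2.72, 2.72], [-0.95, 1.95], [-1.27, 1.35], [-1.78, 2.02], [-1.46, 1.47], [-3.14, 3.14]. Speed limits (rad/s): [2.39, 2.39, 3.01, 3.14, 3.14, 3.14].

## Interface

Orientations are given as [roll, pitch, yaw] about the fixed x, y, z axes, in that order (R = Rz(yaw) Ry(pitch) Rx(roll)).
In Python, from rig import robot gives the robot as it stands. The module is installed in compiled form; this text tells all that it offers.
- The arm moves only by the tool send_rows, never from a script. Its argument "motion" is a list of rows, each a list of 3 entries, a list of its own where there are three numbers: the turn, a rotation vector about the tool's x, y, z in degrees, then the shift along the tool's x, y, z in mm, then the finger opening in mm, from 0 to 85.4. In form: [[[rx, ry, rz], [x, y, z], grip], ...]. A call has 1 to 5 rows; each row is the pose to reach, as a shift and turn from the pose commanded when the call began, along the tool's axes at that moment; what a row does not reach only later rows make up. A row lasts 1/8 s, in which the tool goes at most 62.5 mm and 10.7 degrees, less where a joint would pass 70% of its speed; a pose out of reach is approached as far as the arm can. A call with a gripper value outside its range is refused whole. The fingers move at their own pace and stop on an object; "squeeze" is the grip in N (left out, the last holds). Time passes only in rows, so rows that repeat a pose let the fingers close. It gives the time, the measured TCP pose, the force, the opening and the grip force at its end, in the units of the state.
- robot.observe(): the state, without advancing time (a new reading comes with each control period).
- robot.snapshot(name): name is "scene" or "top" or "wrist"; returns the picture (480x640x3 uint8, red, green, blue); there is no depth.
- robot.camera_model(name): a dict with "camera_matrix" (3x3 intrinsics, pixels), "position" and "rotation" of the camera in the world. Camera axes: x right, y down, z forward; pixel columns grow to the right and rows downward; lengths in mm; the calibration is good to about 2 mm. A picture is of the moment at which its call begins: read the wrist's pose just before it. camera_model takes no time and is no camera call; for the wrist camera it gives the pose at the moment of the call.
- robot.job_done(): hands the job in; it is judged then, once.
The state is a dict: "time_s": time; "joint_positions": joint angles; "joint_velocities": joint speeds; "joint_efforts": joint torques, N m; "ee_pos": TCP position; "ee_rot": TCP orientation; "wrist_force": force on the tool from outside, world axes, zero at the start; "moment": the same for the moment, N m; "finger_gap": finger opening in mm; "finger_force": force on a finger pad.
Only numpy, scipy, OpenCV 4.12 (cv2) and the standard library are available. Lean on these libraries where they do the work, as an engineer would, in place of code of your own. Each camera call takes 0.05 s, during which the arm holds its last target. There are 200 camera calls.

## Working session

There is one attempt and no reset: what is moved stays moved. The work goes in short steps, Python scripts to look and compute and a tool call to move; the robot and the scene stay as the last step left them, time stands still between calls to the robot, and variables do not carry over. Pictures are saved under pics/ and viewed, at most 10 in all, crops included, and the job is handed in when it is done.

Besides the shell and the picture viewer there is one more tool, called after ">>>" as name(argument=value, ...), one argument or row to a line, values as JSON. send_rows: Moves the arm, as the interface text tells. Its arguments: {"type":"object","properties":{"motion":{"type":"array"},"squeeze":{"type":"number"}},"required":["motion"]}

```bash
mkdir -p pics
python3 - <<'E'
from rig import robot
import cv2
s=robot.observe();print(s['time_s'],s['ee_pos'],s['ee_rot'],s['finger_gap'])
for n in("scene","top"):
    cv2.imwrite(f"pics/{n}0.png",robot.snapshot(n)[:,:,::-1]);c=robot.camera_model(n);print(n,c)
E
```

```text
0.0 [ 219.99593256 -476.20610614  198.15111675] [-3.14007757e+00  1.48442885e-05  4.32761553e-01] 85.66055667380428
scene {'camera_matrix': array([[584.9128078 ,   0.        , 317.25486258],
       [  0.        , 584.9128078 , 235.68421985],
       [  0.        ,   0.        ,   1.        ]]), 'position': array([177.11874617, 618.67950626, 646.13915885]), 'rotation': array([-2.30322612e+00,  1.09526234e-03, -2.61010901e+00])}
top {'camera_matrix': array([[547.27997276,   0.        , 313.61804538],
       [  0.        , 547.27997276, 237.1323287 ],
       [  0.        ,   0.        ,   1.        ]]), 'position': array([446.87385481,  68.54809366, 949.54642838]), 'rotation': array([-3.08408128,  0.01523679, -1.56904696])}
```

View pics/top0.png

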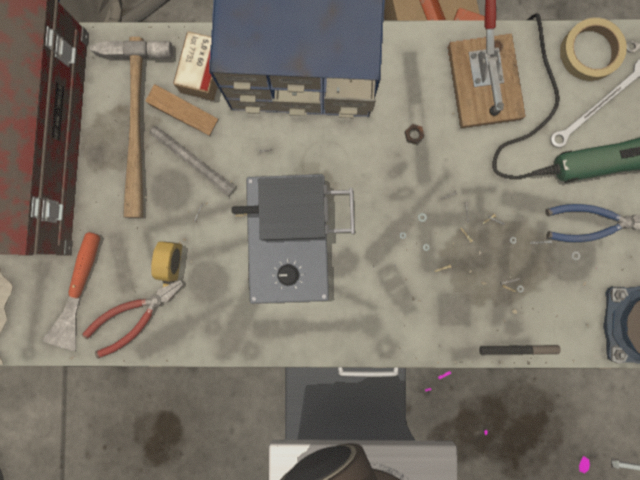

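View pics/scene0.png

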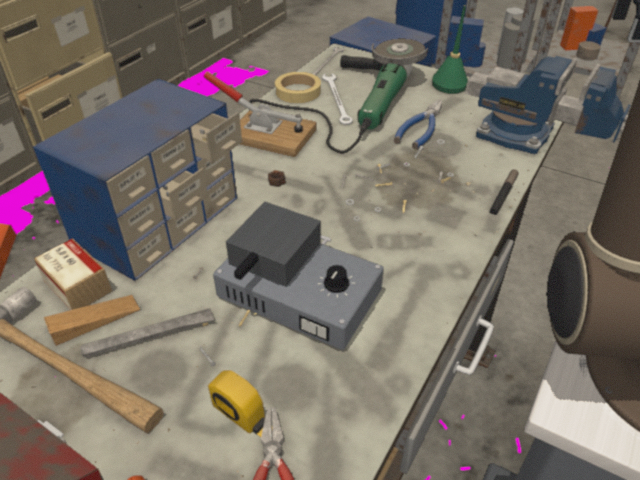

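The top view shows the controller with panel corners at about (249,301), (330,300) and (247,178), tab at about (245,210), bare knob at (288,274), prop bar on the right. The blue cabinet stands beyond it. Next I cast rays onto the known heights.

```bash
cat > h.py <<'E'
import numpy as np
from scipy.spatial.transform import Rotation as R
def ray(c,uv,z):
    K=c['camera_matrix'];d=R.from_euler('xyz',c['rotation']).as_matrix()@np.linalg.inv(K)@[*uv,1]
    p=c['position'];return (p+d*(z-p[2])/d[2])
E
python3 - <<'E'
from rig import robot
from h import *
import cv2
c=robot.camera_model("top")
im=cv2.imread('pics/top0.png');cv2.imwrite('pics/crop0.png',cv2.resize(im[160:320,225:375],None,fx=4*.93,fy=4*.93,interpolation=2))
for n,uv,z in[("BL",(249,301),55),("BR",(330,300),55),("TL",(247,178),55),("tab tip",(233,210),94),("tab/hood",(259,210),94),("run",(288,274),79)]:print(n,ray(c,uv,z).round(1))
E
```

```text
BL [394.  187.4  55. ]
BR [396.   55.5  55. ]
TL [596.  192.4  55. ]
tab tip [538.8 208.7  94. ]
tab/hood [538.8 167.7  94. ]
run [438.3 122.5  79. ]
```

View pics/crop0.png

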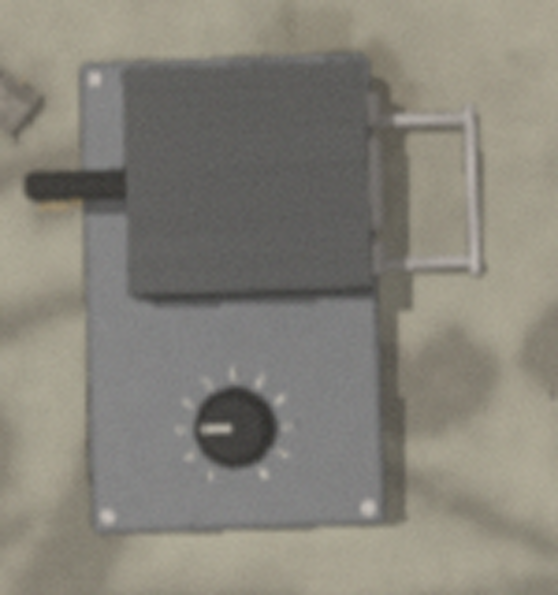

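Controller origin is about (498, 123), with its x axis along world -y tilted 0.026 rad; the run knob and corner rays agree within 1 mm. The tab grip point comes out near (541, 192, 94), so I move above it.

>>> send_rows(
  motion=[
    [[0,0,-6],[47,-39,0],60],
    [[0,0,-12],[95,-79,0],60],
    [[0,0,-18],[143,-118,0],60],
    [[0,0,-24],[190,-157,0],60],
    [[0,0,-30],[238,-197,0],60],
  ],
)

```text
time_s: 0.72
ee_pos: [353.9, -196.1, 198.7]
ee_rot: [3.142, -0.0, 0.959]
wrist_force: [0.2, -0.9, 0.6]
finger_gap: 60.0
finger_force: 0.0
```

```bash
cat > to.py <<'E'
import sys
from rig import robot
from h import *
def delta(t,yaw):
    s=robot.observe();M=R.from_euler('xyz',s['ee_rot'])
    T=R.from_euler('xyz',[np.pi,0,yaw])
    print('t',s['time_s'],'pos',s['ee_pos'].round(1),'yaw',s['ee_rot'].round(3),'gap',round(s['finger_gap'],1),'F',np.round(s['wrist_force'],1))
    print('turn',np.degrees((M.inv()*T).as_rotvec()).round(1),'shift',M.inv().apply(np.array(t)-s['ee_pos']).round(1))
if __name__=='__main__':
    a=list(map(float,sys.argv[1:]));delta(a[:3],a[3])
E
python3 to.py 541 192 200 1.597
```

```text
t 0.725 pos [ 353.9 -196.1  198.7] yaw [ 3.142 -0.     0.959] gap 60.0 F [ 0.2 -0.9  0.6]
turn [  0.   -0.  -36.5] shift [425.2 -69.7  -1.3]
```

>>> send_rows(
  motion=[
    [[0,0,-6],[60,-10,0],50],
    [[0,0,-12],[120,-20,0],50],
    [[0,0,-18],[180,-30,0],50],
    [[0,0,-24],[240,-39,0],50],
    [[0,0,-30],[300,-49,0],50],
  ],
)

```text
time_s: 1.35
ee_pos: [486.9, 77.5, 198.7]
ee_rot: [-3.142, 0.0, 1.484]
wrist_force: [0.7, -1.3, 0.6]
finger_gap: 50.1
finger_force: 0.0
```

```bash
python3 to.py 541 192 200 1.597
```

```text
t 1.35 pos [486.9  77.5 198.7] yaw [-3.142  0.     1.484] gap 50.1 F [ 0.7 -1.3  0.6]
turn [-0.   0.  -6.5] shift [118.8  43.9  -1.4]
```

>>> send_rows(
  motion=[
    [[0,0,-2],[40,15,0],45],
    [[0,0,-4.5],[80,30,0],45],
    [[0,0,-6.5],[119,44,0],45],
    [[0,0,-6.5],[119,44,0],45],
  ],
)

```text
time_s: 1.85
ee_pos: [541.5, 192.1, 197.4]
ee_rot: [-3.14, 0.0, 1.597]
wrist_force: [-0.0, -0.1, -0.3]
finger_gap: 45.1
finger_force: 0.0
```

```bash
python3 to.py 541 192 84 1.597
python3 - <<'E'
from rig import robot
from h import *
import cv2
from scipy.spatial.transform import Rotation as R
c=robot.camera_model("wrist");im=robot.snapshot("wrist")[:,:,::-1]
M=R.from_euler('xyz',c['rotation']).as_matrix();K=c['camera_matrix']
im=im.copy()
q=K@(M.T@(np.array([541.2,192.2,100])-c['position']));q=q/q[2];print(q,c)
cv2.imwrite('pics/w0.png',im)
E
```

```text
t 1.85 pos [541.5 192.1 197.4] yaw [-3.14   0.     1.597] gap 45.1 F [-0.  -0.1 -0.3]
turn [-0.1  0.  -0. ] shift [-1.000e-01 -3.000e-01  1.134e+02]
[321.0136963  230.01753958   1.        ] {'camera_matrix': array([[346.32396295,   0.        , 320.8818317 ],
       [  0.        , 346.32396295, 240.19206457],
       [  0.        ,   0.        ,   1.        ]]), 'position': array([539.35745424, 270.33123373, 372.54361633]), 'rotation': array([2.83296203e+00, 7.11171372e-04, 2.46776809e-02])}
```

View pics/w0.png

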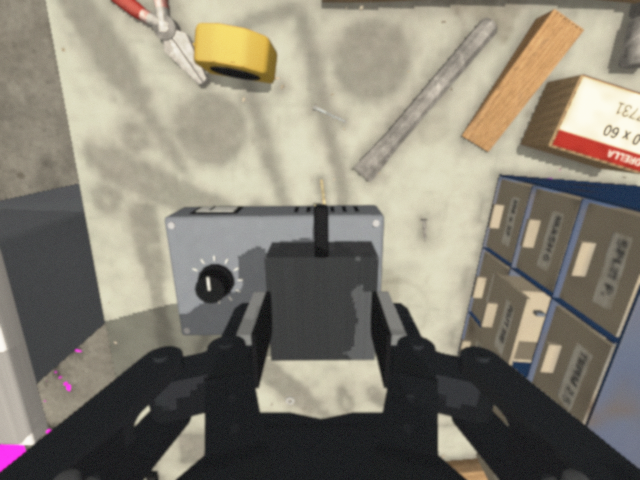

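The wrist view shows the tab centred at u=321, from v≈205 (tip) to 243 (root), matching the predicted lateral position. I'll check its y along the length.

Run:
```python
from rig import robot
from h import *
c=robot.camera_model("wrist")
for v in(205,243):print(ray(c,(321,v),101))
for u,v in((187,335),(166,213),(383,207)):print(ray(c,(u,v),55))
```

```text
[540.12482189 211.76314034 101.        ]
[540.86964237 179.84955431 101.        ]
[402.09721941  59.18578297  55.        ]
[394.80487384 191.0080248   55.        ]
[598.31296415 201.51958442  55.        ]
```

>>> send_rows(
  motion=[
    [[0,0,0],[2,0,40],40],
    [[0,0,0],[2,0,80],40],
    [[0,0,0],[2,0,121],40],
    [[0,0,0],[2,0,121],40],
    [[0,0,0],[2,0,121],10],
  ],
  squeeze=30,
)

```text
time_s: 2.52
ee_pos: [541.6, 191.6, 79.6]
ee_rot: [3.14, -0.0, 1.593]
wrist_force: [0.4, 0.0, 0.5]
finger_gap: 23.0
finger_force: 0.0
```

>>> send_rows(
  motion=[
    [[0,0,0],[0,0,0],5],
    [[0,0,0],[0,0,0],5],
    [[0,0,0],[0,0,0],5],
  ],
)

```text
time_s: 2.9
ee_pos: [541.5, 192.2, 78.6]
ee_rot: [3.14, -0.0, 1.594]
wrist_force: [0.9, -0.1, 0.3]
finger_gap: 4.4
finger_force: 0.0
```

Run:
```python
from rig import robot
import numpy as np
s=robot.observe();p=s['ee_pos'];print(p)
r=137.8;f0=.2643
# tool x = away from hinge, tool z down
X=lambda t:r*np.cos(t+f0)
for t in np.arange(0.1,1.71,.1):
  print(round(t,1),'dx',round(r*(np.cos(t+f0)-np.cos(f0)),1),'dz',round(-r*(np.sin(t+f0)-np.sin(f0)),1))
```

```text
[541.48783386 192.15018804  78.63877469]
0.1 dx -4.3 dz -13.1
0.2 dx -9.8 dz -25.7
0.3 dx -16.6 dz -37.7
0.4 dx -24.5 dz -49.0
0.5 dx -33.5 dz -59.4
0.6 dx -43.6 dz -68.8
0.7 dx -54.5 dz -77.2
0.8 dx -66.2 dz -84.5
0.9 dx -78.5 dz -90.6
1.0 dx -91.4 dz -95.4
1.1 dx -104.8 dz -98.9
1.2 dx -118.4 dz -101.0
1.3 dx -132.1 dz -101.8
1.4 dx -145.9 dz -101.2
1.5 dx -159.5 dz -99.2
1.6 dx -172.9 dz -95.9
1.7 dx -185.9 dz -91.3
```

The fingers closed on nothing, so I look.

Run:
```python
from rig import robot
import cv2,numpy as np
print(robot.observe()['finger_gap'])
w=robot.snapshot("wrist")[:,:,::-1];s=robot.snapshot("scene")[:,:,::-1]
a=cv2.resize(w[150:450,170:470],(400,400));b=cv2.resize(s[150:350,180:380],(400,400))
cv2.imwrite('pics/w1.png',np.hstack([a,b]))
```

```text
4.355278073432413
```

View pics/w1.png

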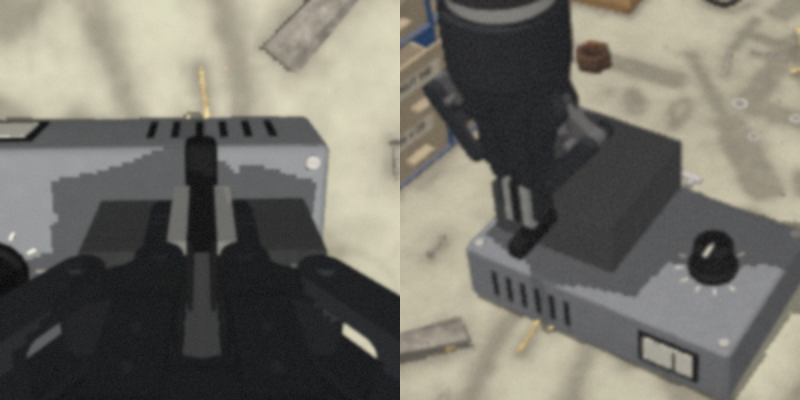

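Run:
```python
from rig import robot
from h import *
def proj(c,p):
    q=c['camera_matrix']@(R.from_euler('xyz',c['rotation']).as_matrix().T@(np.array(p)-c['position']));return q[:2]/q[2]
w=robot.camera_model("wrist");s=robot.camera_model("scene");t=robot.observe()['ee_pos']
pw=lambda p:((proj(w,p)-[170,150])/.75).round(); ps=lambda p:((proj(s,p)-[180,150])*2+[400,0]).round()
O=np.array([498,123,0.])
for n,p in(("tcp",t),("grasp",t+[0,0,19]),("tab pt",(541,192,94)),("tab tip top",(542,207,101)),("tab tip bot",(542,207,87)),("root top",(541,164,101)),("hood front left top",(593,165,98)),("panel BL",(393,185,55))):print(n,pw(p),ps(p))
for v in(135,):print(ray(w,(170+200*.75,150+v*.75),101))
```

```text
tcp [202. 172.] [531. 250.]
grasp [202. 193.] [529. 230.]
tab pt [202. 189.] [529. 233.]
tab tip top [205. 160.] [514. 239.]
tab tip bot [205. 146.] [516. 254.]
root top [200. 263.] [553. 201.]
hood front left top [333. 259.] [491. 179.]
panel BL [-119.  159.] [728. 352.]
[539.8981194  216.28385781 101.        ]
```

Geometry says the tab lies between the pads, and the image shows the pads about 12 mm apart. I'll close further and re-read.

>>> send_rows(
  motion=[
    [[0,0,0],[0,0,0],0],
    [[0,0,0],[0,0,0],0],
  ],
  squeeze=40,
)

```text
time_s: 3.25
ee_pos: [541.0, 192.0, 77.8]
ee_rot: [-3.141, 0.0, 1.593]
wrist_force: [-0.1, -0.3, 0.2]
finger_gap: -0.0
finger_force: 0.0
```

Run:
```python
from rig import robot
import cv2,numpy as np
s=robot.observe();print(s['finger_gap'],s['finger_force'],s['ee_pos'])
w=robot.snapshot("wrist")[:,:,::-1];s=robot.snapshot("scene")[:,:,::-1]
a=cv2.resize(w[220:370,245:395],(400,400),interpolation=2);b=cv2.resize(s[220:300,200:280],(400,400),interpolation=2)
cv2.imwrite('pics/w2.png',cv2.convertScaleAbs(np.hstack([a,b]),alpha=2))
```

```text
-0.01668238790127149 0.0 [541.01569499 191.9791769   77.82453612]
```

View pics/w2.png

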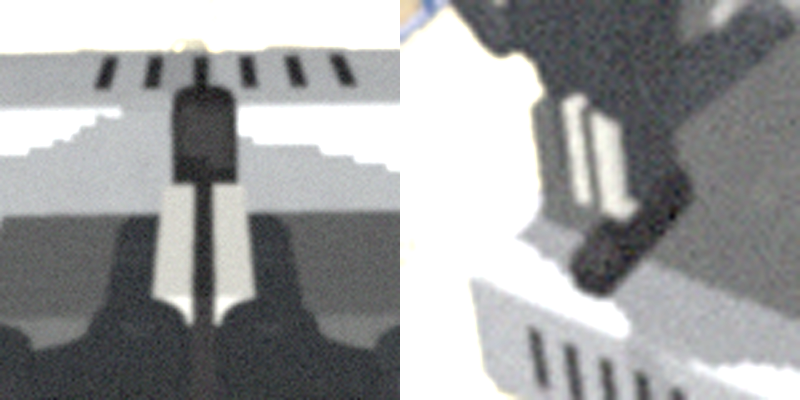

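The pads are fully shut just above the tab: the wrist view shows them cutting the tab off at v≈183 and the scene view shows the whole tab below the tips. I triangulate both the tab and the tips.

```bash
cat >> h.py <<'E'
def tri(obs):
    A=np.zeros((3,3));b=np.zeros(3);L=[]
    for c,uv in obs:
        d=R.from_euler('xyz',c['rotation']).as_matrix()@np.linalg.inv(c['camera_matrix'])@[*uv,1];d/=np.linalg.norm(d)
        P=np.eye(3)-np.outer(d,d);A+=P;b+=P@c['position'];L.append((P,c['position']))
    x=np.linalg.solve(A,b);return x.round(1),[round(float(np.linalg.norm(P@(x-p))),1) for P,p in L]
E
python3 - <<'E'
from rig import robot
from h import *
import cv2
w=robot.camera_model("wrist");s=robot.camera_model("scene");t=robot.camera_model("top")
W=lambda u,v:(w,(245+u/2.667,220+v/2.667)); S=lambda u,v:(s,(200+(u-400)/5,220+v/5))
print('finger tip slit',tri([W(203,183),S(597,207)]))
print('pad right/left tips',tri([W(163,183),S(625,217)]))
print('tab end', tri([W(205,90),S(583,285)]))
# dark blob (tab) in the first pictures
for n,c,(x0,y0,x1,y1) in(("top",t,(225,195,262,225)),("scene",s,(225,245,270,285))):
    g=cv2.imread(f'pics/{n}0.png')[y0:y1,x0:x1].max(2);m=(g<45).astype('uint8')
    _,_,st,ce=cv2.connectedComponentsWithStats(m);i=1+st[1:,4].argmax()
    print(n,st[i]+[x0,y0,0,0,0],ce[i]+[x0,y0])
print('tip top0/scene0',tri([(t,(232,210)),(s,(239,273))]))
E
```

```text
finger tip slit (array([540.4, 202.4, 112.6]), [0.4, 0.4])
pad right/left tips (array([533.4, 200.6, 110.4]), [1.0, 1.0])
tab end (array([540.6, 211.4,  91.6]), [0.3, 0.3])Traceback (most recent call last):
  File "<stdin>", line 12, in <module>
ValueError: attempt to get argmax of an empty sequence
```

The tab end is at z≈92 as expected, but the visible pad ends are at z≈111, well above the reported TCP. So I open, lower by 22 mm while watching the force, and close again.

>>> send_rows(
  motion=[
    [[0,0,0],[2,0,0],40],
    [[0,0,0],[2,0,0],40],
    [[0,0,0],[2,0,0],40],
    [[0,0,0],[2,0,6],40],
    [[0,0,0],[2,0,12],40],
  ],
  squeeze=30,
)

```text
time_s: 3.98
ee_pos: [541.0, 193.9, 65.4]
ee_rot: [-3.141, 0.0, 1.593]
wrist_force: [-0.4, -0.1, -0.1]
finger_gap: 40.0
finger_force: 0.0
```

>>> send_rows(
  motion=[
    [[0,0,0],[0,0,5],40],
    [[0,0,0],[0,0,10],40],
    [[0,0,0],[0,0,10],5],
    [[0,0,0],[0,0,10],5],
    [[0,0,0],[0,0,10],5],
  ],
)

```text
time_s: 4.6
ee_pos: [541.3, 193.9, 56.0]
ee_rot: [3.141, 0.0, 1.594]
wrist_force: [0.3, -1.1, -1.0]
finger_gap: 10.9
finger_force: 33.4
```

>>> send_rows(
  motion=[
    [[0,0,0],[0,0,0],5],
    [[0,0,0],[0,0,0],5],
    [[0,0,0],[0,0,0],5],
  ],
)

```text
time_s: 4.97
ee_pos: [541.3, 194.0, 56.0]
ee_rot: [3.141, 0.0, 1.593]
wrist_force: [2.2, -0.8, -0.8]
finger_gap: 11.1
finger_force: 33.5
```

Gripped: gap 11 mm, 33 N. Now I follow the hinge arc.

>>> send_rows(
  motion=[
    [[0,0,0],[-4,0,-13],5],
    [[0,0,0],[-10,0,-26],5],
    [[0,0,0],[-17,0,-38],5],
    [[0,0,0],[-24,0,-49],5],
    [[0,0,0],[-33,0,-59],5],
  ],
)

```text
time_s: 5.6
ee_pos: [542.4, 159.8, 114.5]
ee_rot: [3.141, 0.002, 1.593]
wrist_force: [7.0, -4.1, -8.4]
finger_gap: 11.3
finger_force: 31.0
```

Run:
```python
from rig import robot
import cv2
s=robot.observe();print(s['ee_pos'],s['finger_gap'],s['finger_force'],s['wrist_force'])
cv2.imwrite('pics/s3.png',cv2.resize(robot.snapshot("scene")[120:360,170:410,::-1],(500,500)))
```

```text
[542.42789345 159.79458672 114.54016389] 11.346790050172677 31.034511923789978 [ 6.9846832  -4.13400025 -8.40970615]
```

View pics/s3.png

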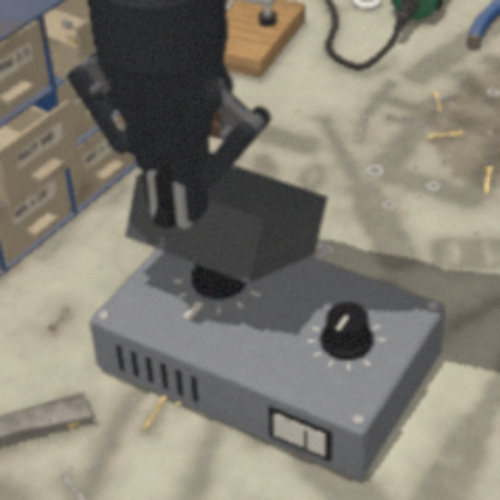

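The hood is lifting, still held by its tab, and the trim knob is showing underneath. I continue the arc.

>>> send_rows(
  motion=[
    [[0,0,0],[-10,0,-9],5],
    [[0,0,0],[-21,0,-18],5],
    [[0,0,0],[-33,0,-25],5],
    [[0,0,0],[-45,0,-31],5],
    [[0,0,0],[-58,0,-36],5],
  ],
)

```text
time_s: 6.28
ee_pos: [544.5, 102.8, 150.6]
ee_rot: [3.14, -0.0, 1.593]
wrist_force: [7.1, -0.3, -9.7]
finger_gap: 10.8
finger_force: 29.1
```

>>> send_rows(
  motion=[
    [[0,0,0],[-13,0,-3],5],
    [[0,0,0],[-27,0,-6],5],
    [[0,0,0],[-41,0,-6],5],
    [[0,0,0],[-55,0,-6],5],
    [[0,0,0],[-68,0,-4],5],
  ],
)

```text
time_s: 6.9
ee_pos: [547.1, 35.6, 155.9]
ee_rot: [3.137, -0.002, 1.593]
wrist_force: [8.3, 2.7, -2.0]
finger_gap: 10.3
finger_force: 29.2
```

>>> send_rows(
  motion=[
    [[0,0,0],[0,0,0],50],
    [[0,0,0],[0,0,0],50],
    [[0,0,0],[0,0,-20],50],
    [[0,0,0],[10,0,-50],50],
    [[0,0,0],[30,0,-80],50],
  ],
)

```text
time_s: 7.52
ee_pos: [543.3, 65.3, 235.7]
ee_rot: [-3.141, -0.0, 1.593]
wrist_force: [1.0, 0.4, 0.6]
finger_gap: 50.0
finger_force: 0.0
```

```bash
python3 to.py 544 190 250 1.597
```

```text
t 7.525 pos [543.3  65.3 235.7] yaw [-3.141 -0.     1.593] gap 50.0 F [1.  0.4 0.6]
turn [-0.1 -0.  -0.2] shift [124.6   3.4 -14.3]
```

>>> send_rows(
  motion=[
    [[0,0,0],[40,0,10],40],
    [[0,0,0],[80,0,30],40],
    [[0,0,0],[80,0,30],40],
    [[0,0,0],[80,0,30],40],
    [[0,0,0],[80,0,30],40],
  ],
)

```text
time_s: 8.15
ee_pos: [542.3, 144.4, 205.6]
ee_rot: [3.141, -0.0, 1.593]
wrist_force: [-0.2, 0.0, 0.1]
finger_gap: 39.8
finger_force: 0.0
```

Run:
```python
from rig import robot
import cv2,numpy as np
s=robot.observe();print(s['ee_pos'])
c=robot.camera_model("wrist");w=robot.snapshot("wrist")[:,:,::-1]
t=robot.camera_model("top");T=robot.snapshot("top")[:,:,::-1]
cv2.imwrite('pics/w4raw.png',w);cv2.imwrite('pics/t4raw.png',T);np.save('c4.npy',np.array([c,t],object))
from h import *
q=c['camera_matrix']@(R.from_euler('xyz',c['rotation']).as_matrix().T@(np.array([543.3,114.4,85])-c['position']));q=q[:2]/q[2];print(q)
x,y=(q-75).astype(int);y=min(y,330)
a=cv2.resize(w[y:y+150,x:x+150],(400,400),interpolation=2);print(x,y)
cv2.imwrite('pics/w4.png',np.hstack([a,cv2.resize(T[160:310,235:385],(400,400))]))
```

```text
[542.33709428 144.36314897 205.56984373]
[321.42274488 254.86192746]
246 179
```

View pics/w4.png

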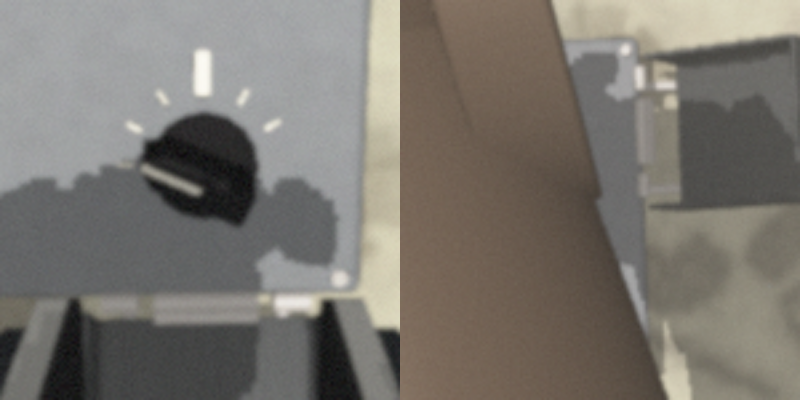

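The hood lies back behind the case. The knob's pointer line runs from crop (203,192) to (145,168), with the broad mark along (203,50)–(203,95). I compute the knob centre and angle.

```bash
python3 - <<'E'
from h import *
c,t=np.load('c4.npy',allow_pickle=True)
P=lambda u,v,z:ray(c,(246+u*.375,179+v*.375),z)
a,b=P(203,192,89),P(145,168,89);print('line',a.round(1),b.round(1))
m,n=P(203,95,55),P(203,50,55);print('mark',m.round(1),n.round(1))
d=b-a;e=n-m;print('line dir',np.degrees(np.arctan2(d[1],d[0])),'mark dir',np.degrees(np.arctan2(e[1],e[0])))
print('bar far end',P(245,218,89).round(1),'nose',P(140,155,89).round(1),'disc front',P(205,113,62).round(1),'disc L/R',P(258,165,62).round(1))
E
python3 to.py 542 114.5 205.6 1.597
```

```text
line [543.8 119.5  89. ] [524.4 127.6  89. ]
mark [543.4 144.7  55. ] [543.1 161.2  55. ]
line dir 157.47965177492696 mark dir 91.24644715713507
bar far end [558.2 110.5  89. ] nose [522.7 132.1  89. ] disc front [544.2 139.8  62. ] disc L/R [563.9 120.8  62. ]
t 8.25 pos [542.4 144.3 205.5] yaw [ 3.141 -0.     1.592] gap 39.8 F [ 0.4 -0.2  0.2]
turn [ 0.  -0.  -0.3] shift [-29.7  -1.   -0.1]
```

The knob centre is near (543.5, 118.5), with its pointer at yaw 157.5° and the mark at about 92°, so it needs about 65° clockwise. I position above it with the tool turned to match the bar.

>>> send_rows(
  motion=[
    [[0,0,-10],[-8,0.5,0],40],
    [[0,0,-20],[-16,1,0],40],
    [[0,0,-30],[-26,1,0],40],
    [[0,0,-40],[-26,1,20],40],
    [[0,0,-50],[-26,1,40],40],
  ],
)

```text
time_s: 8.88
ee_pos: [544.2, 118.2, 165.0]
ee_rot: [3.141, 0.001, 2.47]
wrist_force: [0.9, -0.2, -0.0]
finger_gap: 40.2
finger_force: 0.0
```

>>> send_rows(
  motion=[
    [[0,0,-10],[0,0,20],40],
    [[0,0,-16],[0,0,40],40],
    [[0,0,-16],[0,0,55],40],
    [[0,0,-16],[0,0,55],40],
  ],
)

```text
time_s: 9.38
ee_pos: [543.1, 118.5, 109.0]
ee_rot: [-3.141, -0.002, 2.743]
wrist_force: [-0.1, -0.1, 0.6]
finger_gap: 40.1
finger_force: 0.0
```

```bash
python3 to.py 543.5 118.5 46 2.749
python3 - <<'E'
from rig import robot
import cv2,numpy as np
from h import *
c=robot.camera_model("wrist");w=robot.snapshot("wrist")[:,:,::-1]
cv2.imwrite('pics/w5.png',cv2.convertScaleAbs(cv2.resize(w[200:400,220:420],(500,500),interpolation=2),alpha=1.6))
for z in(62,89):
    q=c['camera_matrix']@(R.from_euler('xyz',c['rotation']).as_matrix().T@(np.array([543.5,118.5,z])-c['position']));print(z,(q[:2]/q[2]-[220,200])*2.5)
E
```

```text
t 9.375 pos [543.1 118.5 109. ] yaw [-3.141e+00 -2.000e-03  2.743e+00] gap 40.1 F [-0.1 -0.1  0.6]
turn [-0.1 -0.1 -0.3] shift [-0.5  0.2 63. ]
62 [251.81417334 127.5464445 ]
89 [251.64989808 164.58801065]
```

View pics/w5.png

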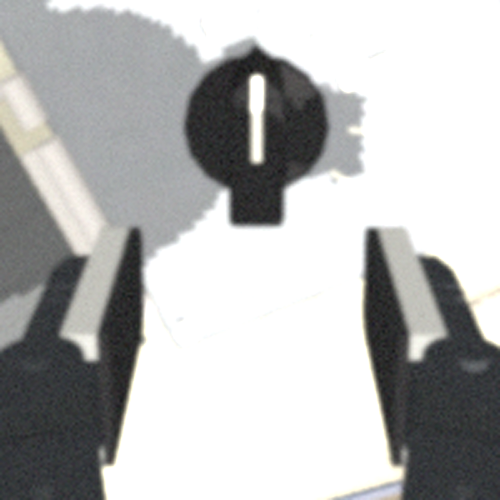

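The bar's line is vertical at u≈257 between the fingers (midpoint about 253), ending at v=163 as predicted for the centre. Alignment is good, so I descend and grip.

>>> send_rows(
  motion=[
    [[0,0,0],[0,0,25],40],
    [[0,0,0],[0,0,45],40],
    [[0,0,0],[0,0,54],40],
    [[0,0,0],[0,0,63],40],
    [[0,0,0],[0,0,63],40],
  ],
)

```text
time_s: 10.05
ee_pos: [543.7, 119.0, 46.9]
ee_rot: [-3.142, -0.0, 2.745]
wrist_force: [-0.0, 0.3, 1.3]
finger_gap: 40.2
finger_force: 0.0
```

>>> send_rows(
  motion=[
    [[0,0,0],[0,0,0],5],
    [[0,0,0],[0,0,0],5],
    [[0,0,0],[0,0,0],5],
    [[0,0,0],[0,0,0],5],
    [[0,0,0],[0,0,0],5],
  ],
  squeeze=30,
)

```text
time_s: 10.68
ee_pos: [544.2, 119.0, 47.7]
ee_rot: [3.141, 0.001, 2.745]
wrist_force: [-1.5, -0.8, 5.8]
finger_gap: 13.1
finger_force: 31.2
```

>>> send_rows(
  motion=[
    [[0,0,8],[0,0,-2],5],
    [[0,0,16],[0,0,-2],5],
    [[0,0,24],[0,0,-2],5],
    [[0,0,32],[0,0,-2],5],
    [[0,0,40],[0,0,-2],5],
  ],
)

```text
time_s: 11.3
ee_pos: [544.0, 118.9, 47.8]
ee_rot: [-3.141, 0.0, 2.043]
wrist_force: [4.4, 0.0, -6.4]
finger_gap: 13.2
finger_force: 30.5
```

>>> send_rows(
  motion=[
    [[0,0,8],[0,0,0],5],
    [[0,0,16],[0,0,0],5],
    [[0,0,25],[0,0,0],5],
    [[0,0,25],[0,0,0],5],
  ],
)

```text
time_s: 11.8
ee_pos: [544.0, 118.9, 47.9]
ee_rot: [-3.141, 0.0, 1.612]
wrist_force: [5.9, -1.1, -9.0]
finger_gap: 13.0
finger_force: 30.1
```

>>> send_rows(
  motion=[
    [[0,0,0],[0,0,0],35],
    [[0,0,0],[0,0,0],35],
    [[0,0,0],[0,0,0],35],
    [[0,0,0],[20,0,-50],35],
    [[0,0,0],[30,0,-110],35],
  ],
)

```text
time_s: 12.42
ee_pos: [541.4, 149.3, 159.2]
ee_rot: [-3.139, 0.0, 1.612]
wrist_force: [0.2, 0.5, -0.0]
finger_gap: 34.8
finger_force: 0.0
```

Run:
```python
from rig import robot
import cv2,numpy as np
from h import *
print(robot.observe()['ee_pos'])
c=robot.camera_model("wrist");w=robot.snapshot("wrist")[:,:,::-1]
np.save('c6.npy',np.array([c],object))
a=cv2.resize(w[180:330,246:396],(400,400),interpolation=2)
T=robot.snapshot("scene")[:,:,::-1]
cv2.imwrite('pics/w6.png',np.hstack([a,cv2.resize(T[120:360,150:390],(400,400))]))
```

```text
[541.41560565 149.33964219 159.23447827]
```

View pics/w6.png

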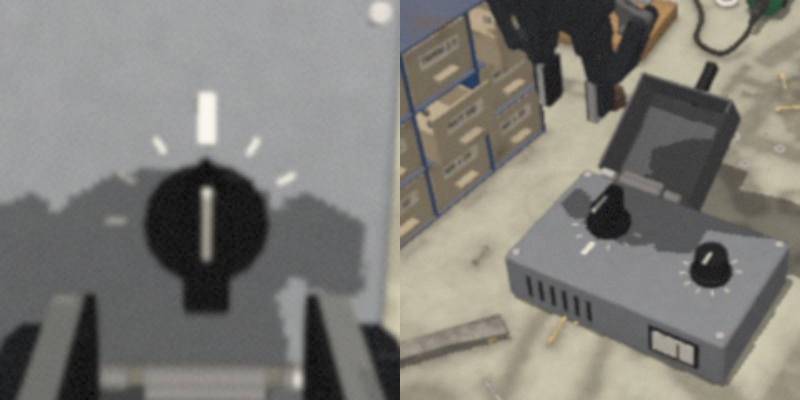

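The pointer line (207,190–260) lines up with the broad mark (207,95–145). The hood is propped open, the bare knob has not turned and the gripper is clear, so I hand in.

```bash
python3 -c "
from rig import robot
print(robot.job_done())"
```

```text
the job is handed in; nothing more can be done
None
```

I handed the job in at about 12.5 s: the last pictures show the hood propped open, the trim pointer in line with the long broad mark, the bare knob unturned and the gripper clear, but the hand-in returned no verdict.

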